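Roll-down check of a scooter wheel, caught by hand

ROBOT

A 6-joint arm with a two-finger parallel gripper is mounted at the origin on the work surface. World frame = base frame: x ahead of the robot, y to its left, z up, the work surface at z = 0. Lengths are in m, angles in degrees, forces in N, time in s.
With the tool pointing down it reaches from about 0.2 to 0.875 m from the base axis. Payload 3.4 kg.
Tool frame: the origin (TCP) lies on the centre line of the jaws, within the pads' length; the fingertips stand 22 mm ahead of it and the grasp point (between the pads) lies 3 mm ahead of it; z points along the fingers, y is the line along which they close (so a half turn about z gives the same grasp; the last joint's range is limited). The gripper opens to 94 mm and grips with 3 to 60 N. Pads are 16 mm wide; open, the fingers measure 119 mm over their backs; the gripper's body (75 mm by 177 mm) begins 78 mm behind the grasp point.
Start: joints at [67.552, 15.808, 86.224, -0, 77.962, -6.933], TCP at [0.154, 0.554, 0.202] pointing down, gripper open.
Joint ranges: [-165.64, 165.64], [-43.16, 119.46], [12.63, 154.43], [-67.54, 247.53], [6.08, 155.33], [-154.97, 154.97]. Speed limits (degrees/s): [147.25, 147.25, 180, 180, 180, 180].

INTERFACE

Orientations are given as [roll, pitch, yaw] about the fixed x, y, z axes, in that order (R = Rz(yaw) Ry(pitch) Rx(roll)).
In Python, from station import get_state, optics, job, look_for gives the robot as it stands.
- The arm moves only by the tool jog_arm, never from a script. Its argument "commands" is a list of rows, each a list of 3 entries, a list of its own where there are three numbers: the shift along the tool's x, y, z each as a share of 10 cm, from -1 to 1, then the turn about the tool's z as a share of 0.1 rad, from -1 to 1, then the closure, from 0 (fully open) to 1 (shut). In form: [[[dx, dy, dz], roll, grip], ...]. A call has 1 to 8 rows; each row shifts and turns the commanded pose from where the row before left it, along the tool's axes as they then stand; what a row does not reach is not made up. A row lasts 1/8 s, in which the tool goes at most 62.5 mm and 10.7 degrees, less where a joint would pass 70% of its speed; a pose out of reach is approached as far as the arm can. A call with a number of a shift or a turn outside -1 to 1 is refused whole. A call with a gripper value outside its range is refused whole. The fingers move at their own pace and stop on an object; the grip force is fixed at half the most. Time passes only in rows, so rows that do not move let the fingers close. It gives the time, the measured TCP pose, the force, the opening and the grip force at its end, in the units of the state.
- get_state(): the state, without advancing time (a new reading comes with each control period).
- optics.read_camera(name): name is "side" or "top"; returns a dict with "color" (480x640x3 uint8, red, green, blue), "fx", "fy", "cx", "cy" (pixels), "R" (3x3) and "t" (3): a world point X has camera coordinates R X + t. Camera axes: x right, y down, z forward; pixel columns grow to the right and rows downward; lengths in m; the calibration is good to about 2 mm. A picture is of the moment at which its call begins. There is no depth.
- job.sign_off(): hands the job in; it is judged then, once.
Trained networks look in a picture, given as the dict that the camera call returned (one of the last four; its "shot" number tells which), for a name from the list of things; names that differ only in an ending like _2 or _b are one class to them, and where a whole thing is asked for, a point or a joint stands for the part that bears it (a point fixed in the world has none). Each returns a list of dicts, best first, with "score" (0 to 1); they miss things now and then, are a little off and sometimes report something else, mostly with a low value. They report only what shows in the picture. A call takes as long as a camera call. They do not tell look-alikes from the thing itself.
- look_for(target, picture): "location" ([column, row] in pixels, amid what is visible of it).
The state is a dict: "time_s": time; "joint_positions": joint angles; "dq": joint speeds; "joint_torque": joint torques, N m; "tool_pos": TCP position; "tool_rot": TCP orientation; "contact_force": force on the tool from outside, world axes, zero at the start; "wrist_torque": the same for the moment, N m; "finger_gap": opening from 0.0 (shut) to 1.0 (fully open); "finger_force": force on a finger pad.
Only numpy, scipy, OpenCV 4.12 (cv2) and the standard library are available. Lean on these libraries where they do the work, as an engineer would, in place of code of your own. Each camera call takes 0.05 s, during which the arm holds its last target. There are 200 camera calls.

TASK

Give the scooter wheel its roll-down check on the sloping track: slide the gate open with its upright post and let the wheel roll off by itself, untouched, until it has passed the black line. Then catch it from the downhill side with a hand that runs along just ahead at nearly its speed, meets it softly and slows it gently to a stop, with no knock and no squeeze, before it touches the padded end stop. Finish with the hand still holding the wheel back, at rest on the track between the line and the end stop, with the gate left open and the other things on the bench left alone.

Things in the scene. Friction and masses are not known exactly. Their poses are not given: they have to be found in the camera images.
- ramp: Stand of the sloping aluminium track (530 mm long, 72 mm wide), fixed. Origin at bench height under its middle; +x level and downhill, +y to the side of the gate's post, z up. The track's floor is 53 mm up at x = -195 mm; its set slope differs: it drops 3.4 to 4.8 mm per 100 mm of +x and stays. Inside width 50 mm between curbs 12 mm high, 6 mm wide. Back rest at x = -248 mm.
- line (a point): Middle of the black line across the track, on the floor, at x = -65 mm of the ramp. The wheel passes it when its centre does.
- end_stop (a point): Foot of the padded end stop's face, on the track floor at the low end, x = +250 mm of the ramp; the stop is 60 mm high. The wheel would touch it with its centre at x = 205 mm.
- wheel: Solid scooter wheel, black tyre, metal hub: radius 45 mm, 40 mm wide, nominally 0.7 kg. Origin at its centre; y is the axle, x and z turn as it rolls. It starts against the closed gate, centre at x = -195 mm of the ramp. Freed, it gains about 0.15 m/s per s (0.09 to 0.20 with slope and rolling resistance): it crosses the line at about 0.2 m/s and would reach the end stop at 0.35 m/s.
- gate (a joint): The gate's travel in m: about 0 closed (blade in front of the wheel), 0.05 fully open, when its blade is clear of the wheel. The wheel comes free at about 0.03. It slides towards the ramp's +y, stays where it is left, and takes about 3 N to slide.
- gate_post (a point): On the axis of the gate's upright post, level with its top, 90 mm above the track floor. Post 14 mm thick, with an 18 mm knob on its upper 30 mm; closed, it is 88 mm beside the track's middle, at ramp x = -145 mm. A bar at most 30 mm above floor level joins it to the blade (10 mm thick, up to 60 mm above the floor). 45 mm of room between blade and post for a finger to push it away from the track.
- grease_jar: A jar of grease, 64 mm in diameter, 75 mm high, a bystander. Origin under its centre.
- screwdriver: A screwdriver 200 mm long lying on the bench, a bystander. Origin under its middle.
Things that resemble listed ones, but are neither listed nor needed, are in the scene too. Leave any blue or purple look-alike of the wheel alone.

How it is judged (in metres and radians):
On the way, in this order (a step that is already met when the one before it is completed fails the run):
1. the gate is slid open (value of joint gate above 0.035 m), for 0.05 s.
2. the wheel rolls past the black line by itself (x of wheel in the frame of ramp above -0.075 m and linear speed of wheel above 0.12 m/s and not (contact force between any of the fingers, the arm and wheel above 0.3 N)), for 0.05 s.
3. the hand runs along close in front of the rolling wheel, at nearly its speed, to meet it (x of wheel in the frame of ramp above -0.05 m and linear speed of wheel above 0.13 m/s and distance between the grasp point and wheel below 0.085 m), for 0.25 s.
4. the hand holds the wheel at rest between line and end stop (x of wheel in the frame of ramp between -0.065 and 0.2 m and linear speed of wheel below 0.02 m/s), for 2 s.
At the end, for the whole second after the job is handed in: The wheel is at rest (under 20 mm/s) on the track, held back by the hand (contact over 0.03 N), its centre beyond the line, at least 5 mm short of touching the end stop and within 12 mm of the track's middle; the gate is open (over 35 mm) (all of step 4 and contact force between any of the fingers, the arm and wheel above 0.03 N and y of wheel in the frame of ramp between -0.012 and 0.012 m and value of joint gate above 0.035 m); the arm keeps its last pose, push and grip.
It fails at once if the wheel is touched before it reaches the line (x of wheel in the frame of ramp below -0.075 m and contact force between any of the fingers, the arm and wheel above 0.3 N).
It fails at once if the wheel is knocked or squeezed with more than 8 N (contact force between any of the fingers, the arm and wheel above 8 N).
It fails at once if the wheel runs into the end stop (x of wheel in the frame of ramp above 0.2035 m).
It fails at once if the wheel leaves the track (height (world z) of wheel above 0.125 m or height (world z) of wheel below 0.06 m or angle between wheel's own y axis and vertical below 1.3 rad).
It fails at once if the grease jar or the screwdriver is disturbed (distance of any of grease_jar, screwdriver from where it was at the start of the episode above 0.03 m).
It also fails if it takes over 29 s, if anything falls off the work surface, if the arm or the gripper's body presses on something with over 40 N, if the wrist force passes 120 N, or if a joint passes its speed limit or range.

## Working session

There is one attempt and no reset: what is moved stays moved. The work goes in short steps, Python scripts to look and compute and a tool call to move; the robot and the scene stay as the last step left them, time stands still between calls to the robot, and variables do not carry over. Pictures are saved under pics/ and viewed, at most 10 in all, crops included, and the job is handed in when it is done.

Besides the shell and the picture viewer there is one more tool, called after "Request:" in YAML: its name, and indented under it one key for each argument. jog_arm: Moves the arm, as the interface text tells. Shift numbers are shares of 10 cm and turn numbers shares of 0.1 rad, none past 1 either way. Its arguments: {"type":"object","properties":{"commands":{"type":"array","items":{"type":"array"}}},"required":["commands"]}

```bash
mkdir -p pics; ls; cat > h.py <<'E'
import numpy as np,cv2
from station import get_state,optics,job,look_for
def px(c,X):
    p=c["R"]@np.array(X,float)+c["t"]; return np.array([c["fx"]*p[0]/p[2]+c["cx"],c["fy"]*p[1]/p[2]+c["cy"]])
def ray(c,uv):
    d=np.array([(uv[0]-c["cx"])/c["fx"],(uv[1]-c["cy"])/c["fy"],1]);R=np.array(c["R"]);return -R.T@np.array(c["t"]),R.T@d
def onz(c,uv,z):
    o,d=ray(c,uv);return o+d*(z-o[2])/d[2]
def tri(c1,u1,c2,u2):
    A=[];b=[]
    for c,u in((c1,u1),(c2,u2)):
        o,d=ray(c,u);d=d/np.linalg.norm(d);P=np.eye(3)-np.outer(d,d);A.append(P);b.append(P@o)
    return np.linalg.lstsq(np.vstack(A),np.hstack(b),rcond=None)[0]
def cam(n):
    c=dict(optics.read_camera(n));c["R"]=np.array(c["R"]);c["t"]=np.array(c["t"]);return c
E
python3 - <<'E'
from h import *
for n in("side","top"):
    c=cam(n);cv2.imwrite(f"pics/{n}1.png",c["color"][:,:,::-1]);print(n,-c["R"].T@c["t"],c["fx"])
    for t in("wheel","gate_post","gate","ramp","grease_jar","screwdriver"):
        try:print(t,[(np.round(r["location"]),round(r["score"],2)) for r in look_for(t,c)][:4])
        except Exception as e:print(t,e)
s=get_state();print(s)
E
```

```text
pics
side [ 0.52675466 -0.69178848  0.89378083] 571.6818840882075
wheel [(array([218., 218.]), 0.74), (array([277., 189.]), 0.69), (array([428., 267.]), 0.69), (array([275., 158.]), 0.55)]
gate_post [(array([300., 207.]), 0.73)]
gate [(array([298., 210.]), 0.96)]
ramp [(array([282., 305.]), 0.87)]
grease_jar [(array([428., 392.]), 0.86)]
screwdriver [(array([424., 264.]), 0.66)]
top [0.43182834 0.0584757  1.29606848] 606.0853281270931
wheel [(array([213., 274.]), 0.82), (array([141., 274.]), 0.62), (array([327., 276.]), 0.22)]
gate_post [(array([244., 246.]), 0.93)]
gate [(array([243., 246.]), 0.56)]
ramp [(array([327., 275.]), 0.65), (array([325., 275.]), 0.16)]
grease_jar [(array([434., 164.]), 0.94)]
screwdriver [(array([302., 139.]), 0.76)]
{'time_s': 0.7, 'joint_positions': array([ 6.75519826e+01,  1.58062099e+01,  8.62246651e+01, -4.15631201e-05,
        7.79629772e+01, -6.93218861e+00]), 'dq': array([ 0.1224165 , -0.09229209, -0.01119865, -0.00879182, -0.02902461,
       -0.04966617]), 'joint_torque': array([-5.54821745e-04, -4.04318690e+01, -2.37452781e+01,  7.03927106e-02,
        2.44630210e-02,  4.63388824e-05]), 'tool_pos': array([0.15382521, 0.55407036, 0.20190819]), 'tool_rot': array([1.79993902e+02, 7.82353392e-04, 1.64484180e+02]), 'contact_force': array([0.43357766, 0.46447303, 0.7652445 ]), 'wrist_torque': array([-0.01284408, -0.04960448,  0.01194798]), 'finger_force': 0.0, 'finger_gap': 1.001323779707439}
```

View pics/side1.png

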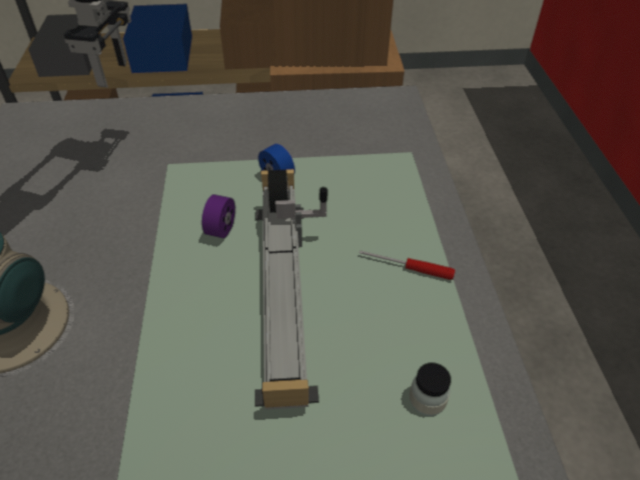

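View pics/top1.png

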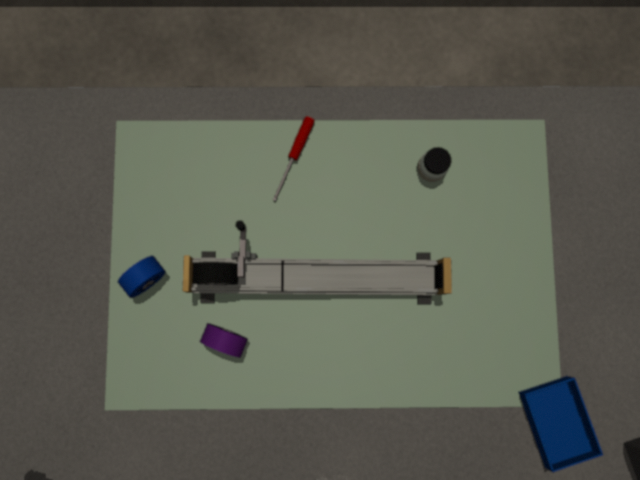

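Side view: the black wheel is at (280,188) behind the gate, with the post at (323,195). Purple (218,216) and blue (275,160) are the look-alikes. In the top view the wheel is at (214,273), the post at (240,225), the line at x≈282 and the stop at x≈437. The black wheel on the track against the gate is the one meant. Next I'll fit the ramp frame and check it in one enlarged crop.

```bash
python3 - <<'E'
from h import *
from scipy.optimize import least_squares
c=cam("top");s=cam("side")
g=lambda c,u,z:np.round(onz(c,u,z),4)
print("post",g(c,(240,225),.141),"line",g(c,(282,276),.048),"stop",g(c,(437,276),.036),"curbs line end",g(c,(300,260),.055),g(c,(300,294),.055),"wheel",g(c,(214,273),.14), "post tri",tri(c,(240,224),s,(323,190)))
# initial frame from line & stop
a=onz(c,(282,276),.048);b=onz(c,(437,276),.036)
d=(b-a)[:2];yaw=np.arctan2(d[1],d[0]);u=d/np.linalg.norm(d);o=a[:2]+.065*u
print("yaw",np.degrees(yaw),"o",o,"len",np.linalg.norm(d),"want .315")
def W(x,y,h):
    z=.053-(x+.195)*.041+h; n=np.array([-u[1],u[0]]); return np.r_[o+x*u+y*n,z]
out=[]
for im,cc,(x0,y0,x1,y1),k in((c["color"],c,(175,205,465,315),2.7),(s["color"],s,(200,140,360,420),2.1)):
    m=cv2.resize(im[y0:y1,x0:x1,::-1].copy(),None,fx=k,fy=k,interpolation=cv2.INTER_CUBIC)
    P=lambda X:tuple(int(v) for v in (px(cc,X)-[x0,y0])*k)
    for x,y,h in((-.065,0,0),(-.065,.025,0),(-.065,-.025,0),(.25,.031,.012),(.25,-.031,.012),(-.248,.031,.012),(-.248,-.031,.012),(-.145,.088,.09),(-.195,0,.09),(-.145,.057,.03)):
        cv2.circle(m,P(W(x,y,h)),3,(0,0,255),1)
    cv2.imwrite(f"pics/crop{len(out)}.png",m);out.append(m)
H=max(o.shape[0] for o in out)
m=np.vstack([out[0][:, :783], np.zeros((300,783,3),np.uint8)])
t=cv2.resize(s["color"][140:290,200:400,::-1],(400,300));m[-300:,:400]=t
t=cv2.resize(c["color"][210:300,180:300,::-1],(383,287));m[-287:,400:]=t
cv2.imwrite("pics/m.png",m);print(m.shape)
E
```

```text
post [0.6127 0.1841 0.141 ] line [0.5205 0.1068 0.048 ] stop [ 0.5194 -0.2156  0.036 ] curbs line end [0.5527 0.0696 0.055 ] [0.4831 0.0699 0.055 ] wheel [0.5205 0.2328 0.14  ] post tri [0.61405958 0.18444223 0.13724023]
yaw -90.19961715931485 o [0.52030995 0.04181142] len 0.32239397229948524 want .315
(597, 783, 3)
```

View pics/m.png

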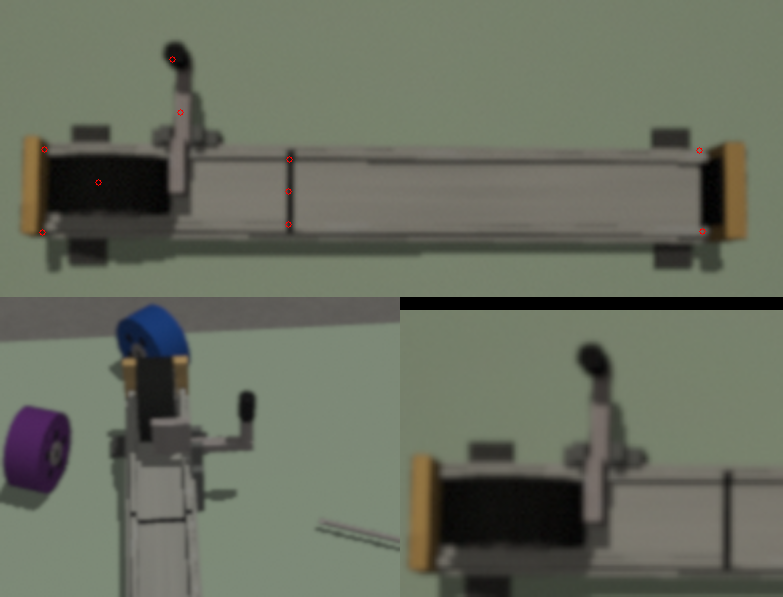

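Crop: only the black tyre (centre about (107,183)) sits on the track behind the gate blade, so it is the wheel. The overlay agrees with the line, curbs and stop to about 2–3 mm. The ramp origin is about (0.519, 0.042) with downhill along -y, and the post is at (0.613, 0.185).

Request:
jog_arm:
  commands:
    - [[-0.5,-0.24,0],0,1]
    - [[-0.5,-0.24,0],0,1]
    - [[-0.5,-0.24,0],0,1]
    - [[-0.5,-0.24,0],0,1]
    - [[-0.5,-0.24,0],0,1]
    - [[-0.5,-0.24,0],0,1]
    - [[-0.5,-0.24,0],0,1]
    - [[-0.5,-0.24,0],0,1]

```text
time_s: 1.8
tool_pos: [0.4892, 0.2608, 0.2021]
tool_rot: [180.0, 0.0, 164.5]
contact_force: [0.1, 0.9, 1.0]
finger_gap: 0.185
finger_force: 0.0
```

Request:
jog_arm:
  commands:
    - [[-0.5,-0.24,0],0,1]
    - [[-0.5,-0.24,0],0,1]
    - [[0,0,0],1,1]
    - [[0,0,0],1,1]
    - [[0,0,0],1,1]
    - [[0,0,0],1,1]
    - [[0,0,0],1,1]
    - [[0,0,0],1,1]

```text
time_s: 2.8
tool_pos: [0.5714, 0.1891, 0.2018]
tool_rot: [180.0, -0.0, 129.9]
contact_force: [-0.8, 0.5, 0.1]
finger_gap: 0.007
finger_force: 0.0
```

Request:
jog_arm:
  commands:
    - [[0,0,0],1,1]
    - [[0,0,0],1,1]
    - [[0,0,0],1,1]
    - [[0,0,0],1,1]
    - [[0,0,0],1,1]
    - [[0,0,0],1,1]
    - [[0,0,0],1,1]
    - [[0,0,0],0,1]

```text
time_s: 3.8
tool_pos: [0.5714, 0.1891, 0.2019]
tool_rot: [180.0, -0.0, 90.1]
contact_force: [0.2, -0.4, 0.2]
finger_gap: 0.003
finger_force: 0.0
```

Request:
jog_arm:
  commands:
    - [[-0.02,0.05,0.3],0,1]
    - [[0,0,0.37],0,1]
    - [[0,0,0],0,1]

```text
time_s: 4.18
tool_pos: [0.5741, 0.1865, 0.1322]
tool_rot: [-179.6, 0.1, 90.1]
contact_force: [-0.1, -1.1, -0.0]
finger_gap: 0.006
finger_force: 0.0
```

```bash
python3 - <<'E'
from h import *
s=cam("side");m=cv2.resize(s["color"][140:320,200:400,::-1],(660,594),interpolation=cv2.INTER_CUBIC)
cv2.imwrite("pics/s2.png",m)
print(get_state()["contact_force"],get_state()["joint_positions"])
E
```

```text
[-0.11385371 -0.47371709  0.29920234] [1.14014745e+01 2.09464687e+01 8.84397793e+01 5.15511460e-03
 7.07518155e+01 1.13414878e+01]
```

View pics/s2.png

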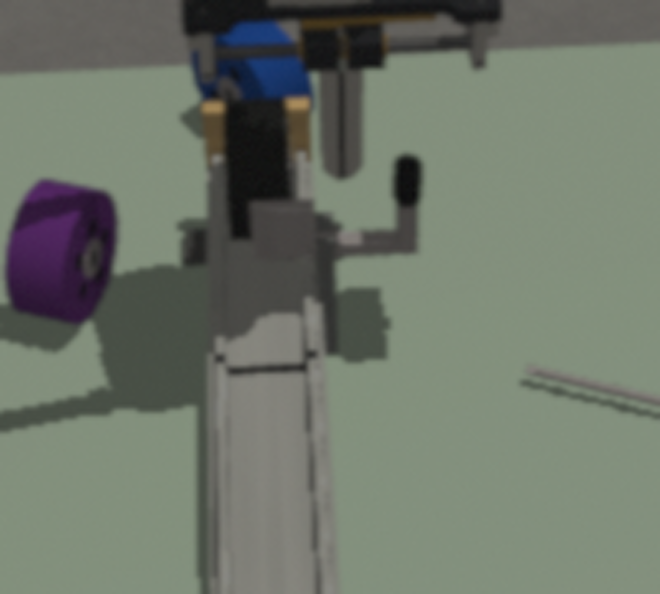

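Request:
jog_arm:
  commands:
    - [[0,0,0.12],0,1]
    - [[0,0.12,0],0,1]
    - [[0,0.05,0],0,1]

```text
time_s: 4.6
tool_pos: [0.5944, 0.1872, 0.1235]
tool_rot: [180.0, -0.0, 90.0]
contact_force: [-3.3, 0.3, 1.7]
finger_gap: 0.003
finger_force: 1.2
```

Request:
jog_arm:
  commands:
    - [[0,0.05,0],0,1]

```text
time_s: 4.72
tool_pos: [0.5983, 0.1871, 0.1233]
tool_rot: [-179.9, -0.0, 90.0]
contact_force: [-2.5, -0.2, 2.2]
finger_gap: 0.003
finger_force: 1.2
```

Request:
jog_arm:
  commands:
    - [[0,0.05,0],0,1]

```text
time_s: 4.85
tool_pos: [0.6034, 0.1871, 0.1232]
tool_rot: [-180.0, -0.0, 90.0]
contact_force: [-2.2, -1.0, 1.6]
finger_gap: 0.006
finger_force: 1.2
```

Request:
jog_arm:
  commands:
    - [[0,0.11,0],0,1]
    - [[0,0.11,0],0,1]
    - [[0,0.1,0],0,1]

```text
time_s: 5.22
tool_pos: [0.6364, 0.1869, 0.1229]
tool_rot: [180.0, 0.0, 90.0]
contact_force: [-2.6, -0.9, 2.6]
finger_gap: 0.006
finger_force: 1.3
```

```bash
python3 - <<'E'
from h import *
s=cam("side");print(get_state()["time_s"],get_state()["contact_force"])
m=cv2.resize(s["color"][140:320,200:400,::-1],(660,594),interpolation=cv2.INTER_CUBIC)
cv2.imwrite("pics/s3.png",m)
E
```

```text
5.275 [ 0.1207729  -0.94201567  0.64723417]
```

View pics/s3.png

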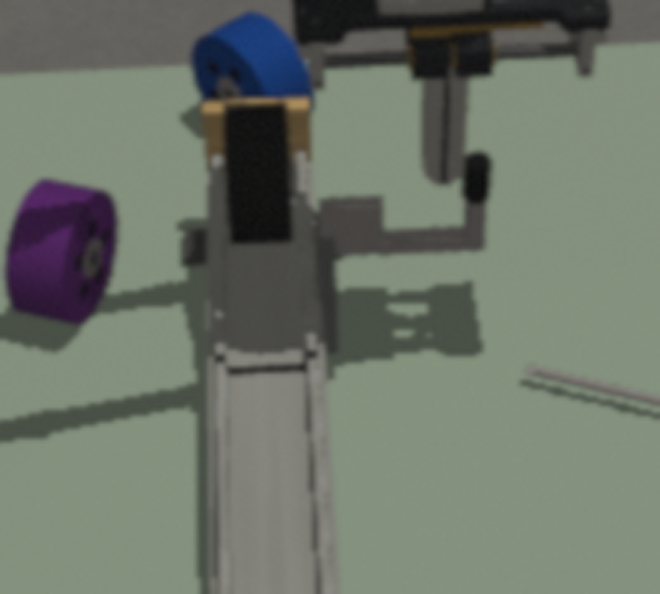

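The gate is about 43 mm open and the blade is clear of the wheel. I'll move the hand to its waiting place ahead of the line.

Request:
jog_arm:
  commands:
    - [[-0.4,0,0],0,1]
    - [[-0.45,-0.39,0.1],0,1]
    - [[-0.45,-0.39,0.1],0,1]
    - [[-0.45,-0.39,0.1],0,1]

```text
time_s: 5.78
tool_pos: [0.519, 0.0105, 0.0926]
tool_rot: [179.8, 0.0, 90.0]
contact_force: [0.9, -0.6, -0.4]
finger_gap: 0.006
finger_force: 0.0
```

```bash
cat > w.py <<'E'
from h import *
# wheel centre from dark tyre blob in top view: rear/front edges at top height
t0=get_state()["time_s"];c=cam("top");im=c["color"].astype(int)
r=im[268:281,185:436].max(2).mean(0)
d=np.where(r<45)[0]+185
print(t0,get_state()["time_s"],get_state()["tool_pos"],"dark cols",d[0],d[-1],np.split(d,np.where(np.diff(d)>1)[0]+1).__len__())
print([(int(g[0]),int(g[-1])) for g in np.split(d,np.where(np.diff(d)>1)[0]+1)])
print([(np.round(q["location"],1),round(q["score"],2)) for q in look_for("wheel",c)][:3])
E
python3 w.py
```

```text
5.775 5.825 [0.51043746 0.00656008 0.09065518] dark cols 223 435 2
[(223, 266), (435, 435)]
[(array([243.3, 272. ]), 0.9), (array([221.1, 340. ]), 0.71), (array([279.4, 275.9]), 0.63)]
```

```bash
cat >> h.py <<'E'
def sil(c,x,xr=.519,oy=.042,sl=.041):
    zc=.053-(x+.195)*sl+.045;a=np.linspace(0,2*np.pi,120)
    u=[px(c,(xr,oy-x+.045*np.cos(t),zc+.045*np.sin(t)))[0] for t in a];return min(u),max(u)
def wx(c,lo,hi):
    from scipy.optimize import brentq
    return brentq(lambda x:sum(sil(c,x))-(lo+hi+1),-.26,.24)
E
cat > w.py <<'E'
from h import *
s0=get_state();c=cam("top");im=c["color"].astype(int)
d=np.where(im[268:281,185:430].max(2).mean(0)<45)[0]+185
g=max(np.split(d,np.where(np.diff(d)>1)[0]+1),key=len)
x=wx(c,g[0],g[-1]);s=get_state()
print("t",s0["time_s"],"wheel x",round(x,4),g[0],g[-1],np.round(sil(c,x),1),"tcp before",s0["tool_pos"].round(4),"now",s["time_s"],s["tool_pos"].round(4))
E
python3 - <<'E'
from h import *
import h
# static calibration only: camera model from pics needs a call
c=cam("top");print("first pose",wx(c,193,237),sil(c,-.195),"t=5.775:",wx(c,223,266))
E
python3 w.py
```

```text
first pose -0.19380300143106446 (np.float64(191.78881667711232), np.float64(237.9880620825336)) t=5.775: -0.13596493728642003
t 5.925 wheel x -0.1114 235 279 [234.7 280.3] tcp before [0.5173 0.0104 0.0925] now 5.975 [0.5195 0.0113 0.0931]
```

```bash
python3 w.py
```

```text
t 5.975 wheel x -0.1025 240 283 [239.2 284.8] tcp before [0.5195 0.0113 0.0931] now 6.025 [0.5205 0.0119 0.0934]
```

```bash
python3 w.py; python3 w.py; python3 - <<'E'
from h import *
import json
E
```

```text
t 6.025 wheel x -0.0926 245 288 [244.2 289.8] tcp before [0.5205 0.0119 0.0934] now 6.075 [0.5207 0.0123 0.0934]
t 6.075 wheel x -0.0818 250 294 [249.8 295.2] tcp before [0.5207 0.0123 0.0934] now 6.125 [0.5206 0.0126 0.0934]
```

Request:
jog_arm:
  commands:
    - [[-0.01,0,0],0,1]
    - [[-0.21,0,0.01],0,1]
    - [[-0.3,0,0.012],0,1]
    - [[-0.34,0,0.014],0,1]

```text
time_s: 6.62
tool_pos: [0.5194, -0.074, 0.0893]
tool_rot: [179.9, 0.0, 90.1]
contact_force: [0.2, 0.3, 0.7]
finger_gap: 0.004
finger_force: 0.0
```

Request:
jog_arm:
  commands:
    - [[-0.33,0,0.014],0,1]

```text
time_s: 6.75
tool_pos: [0.5194, -0.1074, 0.0879]
tool_rot: [179.9, 0.0, 90.1]
contact_force: [0.4, 0.2, 0.2]
finger_gap: 0.008
finger_force: 0.0
```

Request:
jog_arm:
  commands:
    - [[-0.27,0,0.011],0,1]
    - [[-0.2,0,0.008],0,1]
    - [[-0.14,0,0.006],0,1]
    - [[-0.08,0,0.003],0,1]
    - [[-0.04,0,0.002],0,1]
    - [[-0.01,0,0],0,1]
    - [[0,0,0],0,1]
    - [[0,0,0],0,1]

```text
time_s: 7.75
tool_pos: [0.5184, -0.1805, 0.0849]
tool_rot: [180.0, -0.0, 90.0]
contact_force: [-0.4, 0.5, 1.0]
finger_gap: 0.001
finger_force: 0.1
```

```bash
python3 - <<'E'
from h import *
s=cam("side");cv2.imwrite("pics/s4.png",cv2.resize(s["color"][220:420,200:400,::-1],(600,600),interpolation=cv2.INTER_CUBIC))
c=cam("top");print(get_state()["tool_pos"],get_state()["time_s"],[(np.round(q["location"],1),round(q["score"],2)) for q in look_for("wheel",c)][:3],[np.round(sil(c,x),1) for x in(.16,.17)])
E
```

```text
[ 0.51840509 -0.18059305  0.08488929] 7.85 [(array([223.1, 340.7]), 0.58), (array([395.4, 277.7]), 0.57)] [array([371. , 416.3]), array([375.9, 421.3])]
```

View pics/s4.png

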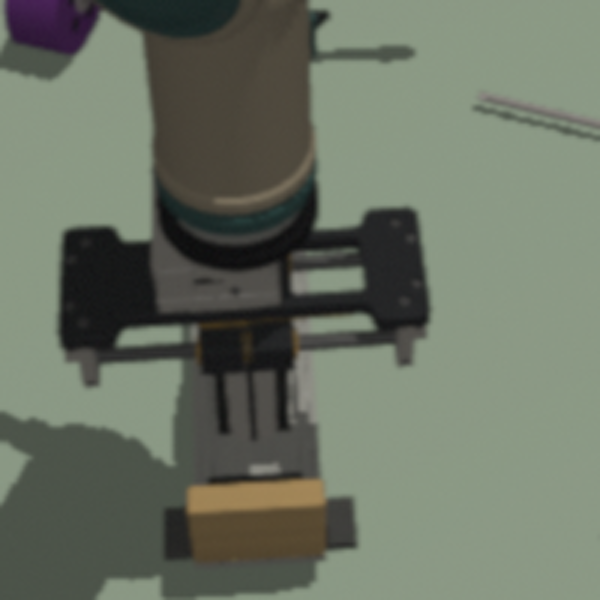

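The hand stands on the track uphill of the end stop (stop at (255,520), fingers at (250,400)), and the black tyre edges show right behind the fingers. The top-view detection at (395,278) puts the wheel at about x=0.168. I'll hold it at rest there.

Request:
jog_arm:
  commands:
    - [[0,0,0],0,1]
    - [[0,0,0],0,1]
    - [[0,0,0],0,1]
    - [[0,0,0],0,1]
    - [[0,0,0],0,1]
    - [[0,0,0],0,1]
    - [[0,0,0],0,1]
    - [[0,0,0],0,1]

```text
time_s: 8.9
tool_pos: [0.5184, -0.1809, 0.0848]
tool_rot: [180.0, -0.0, 90.0]
contact_force: [1.0, 0.2, -0.1]
finger_gap: 0.005
finger_force: 0.1
```

Request:
jog_arm:
  commands:
    - [[0,0,0],0,1]
    - [[0,0,0],0,1]
    - [[0,0,0],0,1]
    - [[0,0,0],0,1]
    - [[0,0,0],0,1]
    - [[0,0,0],0,1]
    - [[0,0,0],0,1]
    - [[0,0,0],0,1]

```text
time_s: 9.9
tool_pos: [0.5184, -0.1809, 0.0848]
tool_rot: [-180.0, -0.0, 90.0]
contact_force: [-0.4, 0.6, 0.1]
finger_gap: 0.008
finger_force: 0.1
```

Request:
jog_arm:
  commands:
    - [[0,0,0],0,1]
    - [[0,0,0],0,1]
    - [[0,0,0],0,1]
    - [[0,0,0],0,1]

```text
time_s: 10.4
tool_pos: [0.5184, -0.1809, 0.0849]
tool_rot: [180.0, -0.0, 90.0]
contact_force: [0.4, -0.2, 0.2]
finger_gap: 0.005
finger_force: 0.1
```

```bash
python3 - <<'E'
from h import *
c=cam("top");print(get_state()["tool_pos"],get_state()["time_s"],[(np.round(q["location"],1),round(q["score"],2)) for q in look_for("wheel",c)][:3])
cv2.imwrite("pics/t5.png",cv2.resize(c["color"][200:340,180:460,::-1],(784,392),interpolation=cv2.INTER_CUBIC))
E
```

```text
[ 0.51842157 -0.18090725  0.08485269] 10.45 [(array([143.8, 273.5]), 0.88), (array([221.6, 337.2]), 0.82), (array([393.7, 275.3]), 0.8)]
```

View pics/t5.png

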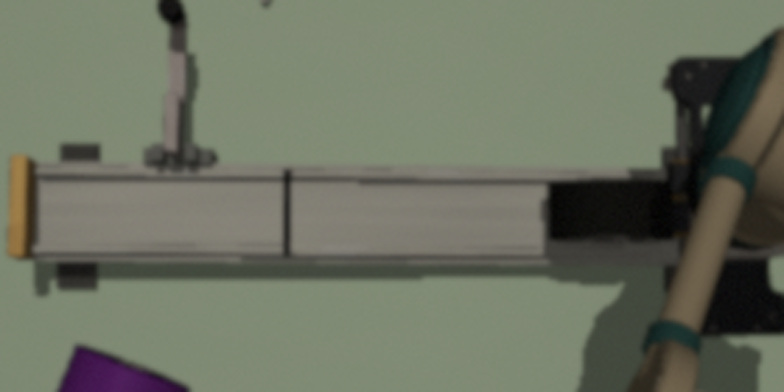

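The wheel (550–675, 210) rests against the fingers well past the line (287) and the gate is open (post at (172,10)). Handing in.

```bash
python3 -c "
from station import job
print(job.sign_off())"
```

```text
the job is handed in; nothing more can be done
None
```

The job is handed in (no verdict returned): the wheel rolled past the line untouched and was caught softly; the hand holds it at rest at about x = 0.17 m on the ramp, short of the end stop, with the gate about 43 mm open.

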